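Stopper the oil flask and hold it up

TASK

Take the stopper from its rest and set it fully home in the neck of the white flask. Then take the flask by its neck, lift it about ten centimetres clear of the worktop and hold it there upright and still for three seconds, and finish while still holding it in the air, without putting it down or letting go. Keep the flask upright throughout, and leave the lemon, the kitchen timer and the garlic where they are.

Things in the scene. Friction and masses are not known exactly. Their poses are not given: they have to be found in the camera images.
- flask: white stoneware flask, loose, about 0.4 kg, 150 mm tall without stopper. Round all about: belly 92 mm across up to 55 mm height, shoulder narrowing above that, straight neck 36 mm outside diameter from 104 mm to 150 mm height. The neck is open at the top, bore 25 mm in diameter and 46 mm deep. Origin: centre of the underside; z is its axis, up. It stands upright on the worktop at the start.
- flask_rim (a point): centre of the mouth of the flask, in the plane of its rim, 150 mm above the flask's origin on its axis.
- stopper: loose round stopper, about 45 g, 50 mm tall: tapered cork plug 26 mm long (15 mm diameter at the lower end, 22 mm at the top) under a light brown wooden cylindrical head 34 mm in diameter, 24 mm tall. Origin: centre of the plug's lower end; z is its axis, towards the head. It starts upright in the rest, the head's underside 1 mm above the top of the rest, only the head standing out.
- stopper_collar (a point): centre of the underside of the stopper's head, 26 mm above the stopper's origin; it meets flask_rim when fully home. The plug sits loose in the neck (1.5 mm clearance all round), so the flask cannot be lifted by it. The neck is 2 mm wider than the head: keep the fingertips above the head's underside when gripping the head.
- rest: white stopper rest, fixed to the worktop: round, 60 mm tall, 72 mm across at the foot, 52 mm across at the top, with a central hole 27 mm in diameter and 25 mm deep. Origin: centre of the underside.
- lemon: lemon lying on the worktop, 71 x 53 x 51 mm, loose; a bystander. Origin: centre of the underside.
- timer: round kitchen timer with red top and white base, 62 mm across, 46 mm tall, loose; a bystander. Origin: centre of the underside.
- garlic: bulb of garlic, 56 mm across and tall, loose; a bystander. Origin: centre of the underside.
There are look-alikes about, which are no part of the job. Leave any orange or turquoise look-alike of the flask alone.

How it is judged:
On the way, in this order (a step that is already met when the one before it is completed fails the run):
1. the stopper is lifted out of its rest (height (world z) of stopper_collar above 0.1 m), for 0.1 s.
2. the stopper sits fully home in the neck of the flask, which still stands upright on the worktop (distance between stopper_collar and flask_rim below 0.005 m and height (world z) of flask below 0.01 m and angle between flask's own z axis and vertical below 0.05 rad), for 0.2 s.
3. the stoppered flask is held by the fingers 5 to 20 cm above the worktop, upright and still, for two seconds (distance between stopper_collar and flask_rim below 0.005 m and height (world z) of flask between 0.05 and 0.2 m and angle between flask's own z axis and vertical below 0.14 rad and linear speed of flask below 0.03 m/s and angular speed of flask below 0.25 rad/s and contact force between flask and the fingers above 1 N and contact force between flask and rest below 0.2 N and contact force between flask and lemon below 0.2 N and contact force between flask and timer below 0.2 N and contact force between flask and garlic below 0.2 N), for 2 s.
At the end, for the whole second after the job is handed in: Fingers hold the flask, underside 50-200 mm above the worktop, upright within 8 degrees, still (under 30 mm/s, 0.25 rad/s), touching neither rest nor bystander; stopper home (head underside within 5 mm of rim centre); lemon, timer, garlic within 30 mm of their start (all of step 3 and distance of each of lemon, timer, garlic from where it was at the start of the episode below 0.03 m); the arm keeps its last pose, push and grip.
It fails at once if the flask is tipped by more than 20 degrees (angle between flask's own z axis and vertical above 0.35 rad).
It fails at once if the lemon is pushed more than 30 mm away (distance of lemon from where it was at the start of the episode above 0.03 m).
It fails at once if the timer is pushed more than 30 mm away (distance of timer from where it was at the start of the episode above 0.03 m).
It fails at once if the garlic is pushed more than 30 mm away (distance of garlic from where it was at the start of the episode above 0.03 m).
It also fails if it takes over 54 s, if anything falls off the work surface, if the arm or the gripper's body presses on something with over 40 N, if the wrist force passes 120 N, or if a joint passes its speed limit or range.

ROBOT

A 6-joint arm with a two-finger parallel gripper is mounted at the origin on a cart in front of the work surface, level with it; the furniture and walls round the work are solid. World frame = base frame: x ahead of the robot, y to its left, z up, the work surface at z = 0. Lengths are in m, angles in rad, forces in N, time in s.
With the tool pointing down it reaches from about 0.25 to 0.775 m from the base axis. Payload 4 kg.
Tool frame: the origin (TCP) lies at the very end of the fingers, on their centre line; the grasp point (between the pads) lies 19 mm behind it (robot.pinch_z is the distance from the TCP to the grasp point, in m); z points along the fingers, y is the line along which they close (so a half turn about z gives the same grasp; the last joint's range is limited). The gripper opens to 94 mm and grips with 3 to 60 N. Pads are 16 mm wide; open, the fingers measure 119 mm over their backs; the gripper's body (75 mm by 177 mm) begins 78 mm behind the grasp point.
Start: joints at [-1.365, 0.087, 1.371, -0, 1.684, -0.103], TCP at [0.167, -0.524, 0.206] pointing down, gripper open.
Joint ranges: [-3.1, 3.1], [-0.76, 2.03], [0.27, 2.55], [-1.08, 4.22], [0.17, 2.65], [-2.57, 2.57]. Speed limits (rad/s): [2.79, 2.79, 3.14, 3.14, 3.14, 3.14].

INTERFACE

Orientations are given as [roll, pitch, yaw] about the fixed x, y, z axes, in that order (R = Rz(yaw) Ry(pitch) Rx(roll)).
In Python, from bench import robot gives the robot as it stands.
- The arm moves only by the tool arm_command, never from a script. Its argument "targets" is one flat list of numbers, 7 for each row, row after row: the turn, a rotation vector about the tool's x, y, z in degrees, then the shift along the tool's x, y, z in mm, then the closure, from -1 (fully open) to 1 (shut). In form: [ax, ay, az, x, y, z, hand, ax, ay, az, x, y, z, hand, ...]. A call has 1 to 20 rows; each row is the pose to reach, as a shift and turn from the pose commanded when the call began, along the tool's axes at that moment; what a row does not reach only later rows make up. A row lasts 1/10 s, in which the tool goes at most 50 mm and 8.59 degrees, less where a joint would pass 70% of its speed; a pose out of reach is approached as far as the arm can. A call with a gripper value outside its range is refused whole. The fingers move at their own pace and stop on an object; the grip force is fixed at half the most. Time passes only in rows, so rows that repeat a pose let the fingers close. It gives the time, the measured TCP pose, the force, the opening and the grip force at its end, in the units of the state.
- robot.get_obs(): the state, without advancing time (a new reading comes with each control period).
- robot.snapshot(name): name is "scene" or "top" or "wrist"; returns a dict with "color" (384x512x3 uint8, red, green, blue), "range_z" (384x512 float32, m along the optical axis (not along the pixel's ray), 0 where there is no reading), "fx", "fy", "cx", "cy" (pixels), "T" (4x4, takes a point from camera to world coordinates); the wrist camera has in their place "T_tool_cam" (4x4, takes a point from camera to tool coordinates, whose origin is the TCP and whose axes are the flange's). Camera axes: x right, y down, z forward; pixel columns grow to the right and rows downward; lengths in m; the calibration is good to about 2 mm. A picture is of the moment at which its call begins: read the wrist's pose just before it.
- robot.close_job(): hands the job in; it is judged then, once.
The state is a dict: "time": time; "joint_positions": joint angles; "qvel": joint speeds; "joint_torque": joint torques, N m; "tool_pos": TCP position; "ee_rot": TCP orientation; "wrist_force": force on the tool from outside, world axes, zero at the start; "wrist_torque": the same for the moment, N m; "width": finger opening in m; "finger_force": force on a finger pad.
Only numpy, scipy, OpenCV 4.12 (cv2) and the standard library are available. Lean on these libraries where they do the work, as an engineer would, in place of code of your own. Each camera call takes 0.05 s, during which the arm holds its last target. There are 200 camera calls.

## Working session

There is one attempt and no reset: what is moved stays moved. The work goes in short steps, Python scripts to look and compute and a tool call to move; the robot and the scene stay as the last step left them, time stands still between calls to the robot, and variables do not carry over. Pictures are saved under pics/ and viewed, at most 10 in all, crops included, and the job is handed in when it is done.

Besides the shell and the picture viewer there is one more tool, called after "Emit:" as name(argument=value, ...) on one line, values as JSON. arm_command: Moves the arm, as the interface text tells. Its arguments: {"type":"object","properties":{"targets":{"type":"array"}},"required":["targets"]}

```bash
mkdir -p pics; cat > h.py <<'E'
import numpy as np, cv2
from bench import robot
def pts(s,T=None):
    T=s["T"] if T is None else T
    v,u=np.mgrid[:384,:512]; z=s["range_z"]
    P=np.stack([(u-s["cx"])/s["fx"]*z,(v-s["cy"])/s["fy"]*z,z],-1)
    W=P@T[:3,:3].T+T[:3,3]; W[z==0]=np.nan
    return W
E
python3 - <<'E'
from h import *
for n in("scene","top"):
    s=robot.snapshot(n); cv2.imwrite(f"pics/{n}.png",s["color"][...,::-1]); np.savez(n,**s)
    print(n,s["T"].round(3).tolist(),s["fx"])
o=robot.get_obs(); print(o)
a,b=[cv2.imread(f"pics/{n}.png") for n in("scene","top")]
cv2.imwrite("pics/both.png",cv2.resize(np.vstack([a,b]),None,fx=.78,fy=.78))
E
```

```text
scene [[-0.449, -0.748, 0.488, -0.18], [-0.893, 0.373, -0.251, 0.029], [0.006, -0.549, -0.836, 1.311], [0.0, 0.0, 0.0, 1.0]] 412.50402121104054
top [[0.028, -0.985, 0.172, 0.344], [-1.0, -0.028, 0.003, -0.322], [0.002, -0.172, -0.985, 1.105], [0.0, 0.0, 0.0, 1.0]] 358.63109213263954
{'time': 0.1, 'joint_positions': array([-1.36511586e+00,  8.79124371e-02,  1.37205601e+00, -3.16767497e-05,
        1.68362243e+00, -1.03098081e-01]), 'qvel': array([-6.63708254e-07, -1.47903717e-03, -3.28269595e-03,  7.55521381e-04,
       -4.86763463e-04,  1.01815300e-03]), 'joint_torque': array([ 1.55958165e-03, -3.41253912e+01, -3.03300083e+01,  7.18680024e-02,
        3.04331887e-02, -9.10778567e-05]), 'tool_pos': array([ 0.16702858, -0.52351412,  0.20442801]), 'ee_rot': array([-3.13960181e+00, -1.74332214e-04,  3.08774838e-01]), 'wrist_force': array([-0.13120191, -0.61038089,  0.46337874]), 'wrist_torque': array([ 0.01113635, -0.01977755,  0.03190108]), 'finger_force': 0.0, 'width': 0.09415581512020343}
```

View pics/scene.png

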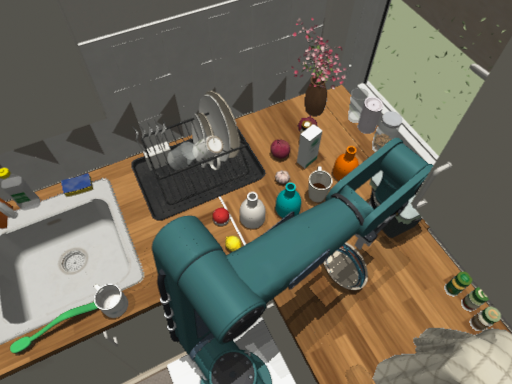

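View pics/top.png

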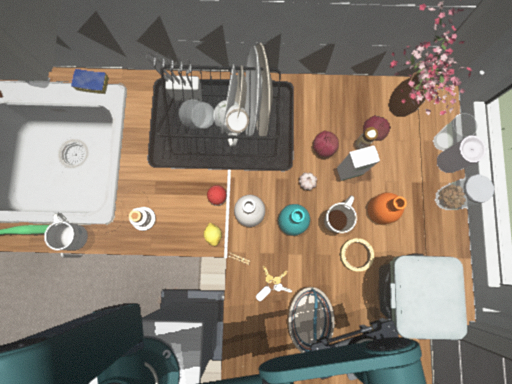

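White flask: top (249,210), scene (252,208). Look-alikes are the turquoise flask at top (294,219) and the orange one at (386,207). The stopper in its rest should be at top (141,216); alternatives are the onion's top (371,133) and the mug (62,234). Next I measure and check a crop.

```bash
python3 - <<'E'
from h import *
s=dict(np.load("top.npz")); W=pts(s); im=s["color"]
def rep(n,u,v,r,zmin,zmax):
    w=W[v-r:v+r,u-r:u+r].reshape(-1,3); m=(w[:,2]>zmin)&(w[:,2]<zmax); q=w[m]
    c,rad=cv2.minEnclosingCircle(q[:,:2].astype(np.float32)); print(n,m.sum(),q.min(0).round(3),q.max(0).round(3),"mean",q.mean(0).round(3),np.round(c,3),round(rad,3))
rep("head",141,216,20,.072,.12); rep("rest",141,216,22,.01,.12)
rep("flasktop",249,210,22,.12,.2); rep("flask",249,210,24,.02,.2)
rep("teal",294,219,24,.02,.2)
rep("timer",216,195,16,.012,.1);rep("lemon",213,234,16,.012,.1);rep("garlic",307,182,12,.012,.1)
rep("mug",62,234,24,.012,.2)
rep("rack",220,120,75,.02,.5)
crop=np.hstack([cv2.resize(im[180:250,u:u+70],(400,400),interpolation=cv2.INTER_CUBIC) for u in(106,214)])
cv2.imwrite("pics/crop.png",crop[...,::-1])
E
```

```text
head 121 [0.435 0.019 0.072] [0.467 0.053 0.089] mean [0.45  0.035 0.083] [0.451 0.036] 0.017
rest 361 [0.418 0.001 0.01 ] [0.485 0.061 0.089] mean [0.447 0.027 0.057] [0.451 0.034] 0.034
flasktop 101 [ 0.463 -0.308  0.121] [ 0.497 -0.273  0.153] mean [ 0.48  -0.291  0.145] [ 0.48  -0.291] 0.018
flask 788 [ 0.434 -0.334  0.021] [ 0.542 -0.214  0.153] mean [ 0.475 -0.29   0.09 ] [ 0.497 -0.27 ] 0.072
teal 788 [ 0.411 -0.467  0.021] [ 0.501 -0.377  0.153] mean [ 0.451 -0.419  0.091] [ 0.457 -0.423] 0.046
timer 320 [ 0.497 -0.217  0.012] [ 0.557 -0.159  0.048] mean [ 0.524 -0.19   0.039] [ 0.527 -0.188] 0.031
lemon 300 [ 0.375 -0.208  0.02 ] [ 0.44  -0.156  0.054] mean [ 0.406 -0.183  0.042] [ 0.408 -0.181] 0.034
garlic 234 [ 0.553 -0.492  0.016] [ 0.603 -0.44   0.057] mean [ 0.577 -0.465  0.036] [ 0.58  -0.467] 0.028
mug 1022 [0.35  0.2   0.012] [0.457 0.335 0.094] mean [0.396 0.252 0.055] [0.4   0.268] 0.07
rack 11149 [ 0.526 -0.421  0.02 ] [0.954 0.066 0.307] mean [ 0.804 -0.201  0.136] [ 0.79  -0.179] 0.291
```

View pics/crop.png

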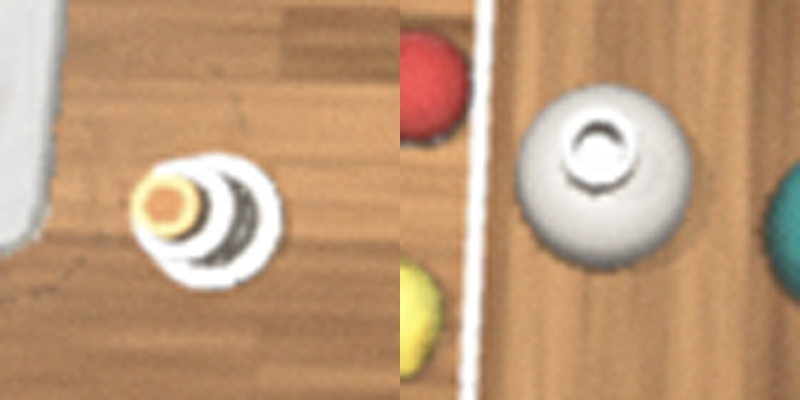

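The left crop shows the stopper's brown head in the white rest, at crop (165,208). The right crop shows the white flask's open mouth, at crop (600,155). Both choices hold, so I'm moving above the stopper and turning yaw to 0.

Emit:
arm_command(targets=[0, 0, 17.7, 440, -447, -15, -1, 0, 0, 17.7, 440, -447, -15, -1, 0, 0, 17.7, 440, -447, -15, -1, 0, 0, 17.7, 440, -447, -15, -1, 0, 0, 17.7, 440, -447, -15, -1, 0, 0, 17.7, 440, -447, -15, -1, 0, 0, 17.7, 440, -447, -15, -1, 0, 0, 17.7, 440, -447, -15, -1, 0, 0, 17.7, 440, -447, -15, -1, 0, 0, 17.7, 440, -447, -15, -1, 0, 0, 17.7, 440, -447, -15, -1, 0, 0, 17.7, 440, -447, -15, -1, 0, 0, 17.7, 440, -447, -15, -1, 0, 0, 17.7, 440, -447, -15, -1, 0, 0, 17.7, 440, -447, -15, -1, 0, 0, 17.7, 440, -447, -15, -1, 0, 0, 17.7, 440, -447, -15, -1, 0, 0, 17.7, 440, -447, -15, -1])

```text
time: 1.9
tool_pos: [0.4502, 0.0345, 0.2206]
ee_rot: [3.141, -0.0, -0.002]
wrist_force: [0.4, -0.0, 0.1]
width: 0.094
finger_force: 0.0
```

```bash
cat >> h.py <<'E'
from scipy.spatial.transform import Rotation as Ro
def wrist(tag):
    o=robot.get_obs(); s=robot.snapshot("wrist")
    T=np.eye(4); T[:3,:3]=Ro.from_euler("xyz",o["ee_rot"]).as_matrix(); T[:3,3]=o["tool_pos"]
    cv2.imwrite(f"pics/{tag}.png",s["color"][...,::-1])
    print(o["time"],o["tool_pos"].round(4),o["ee_rot"].round(4),o["width"])
    return pts(s,T@s["T_tool_cam"]),s
def circ(W,x,y,r,zmin,zmax):
    q=W.reshape(-1,3); m=(np.hypot(q[:,0]-x,q[:,1]-y)<r)&(q[:,2]>zmin)&(q[:,2]<zmax); q=q[m]
    c,rad=cv2.minEnclosingCircle(q[:,:2].astype(np.float32)); print(m.sum(),np.round(c,4),round(rad,4),"mean",q.mean(0).round(4),q.min(0).round(4),q.max(0).round(4))
E
python3 - <<'E'
from h import *
W,s=wrist("w1"); circ(W,.45,.036,.025,.078,.1); circ(W,.45,.036,.04,.05,.066)
E
```

```text
1.9 [0.4502 0.0345 0.2206] [ 3.1413e+00 -3.0000e-04 -2.2000e-03] 0.0939803672669318
944 [0.4511 0.0352] 0.0171 mean [0.452  0.0352 0.0868] [0.4348 0.0192 0.078 ] [0.4679 0.0511 0.0895]
913 [0.451  0.0353] 0.026 mean [0.4573 0.0353 0.0615] [0.4254 0.0099 0.0502] [0.4767 0.0609 0.066 ]
```

View pics/w1.png

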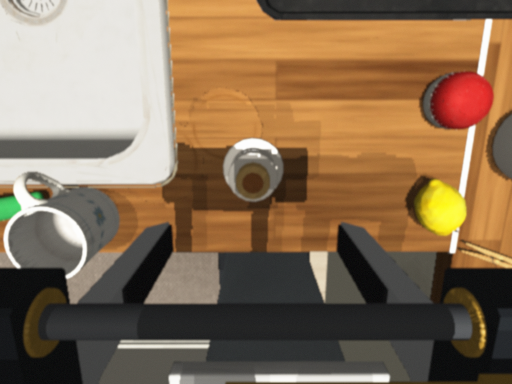

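The wrist view shows the stopper head centred in the rest at (252,180), with the mug, lemon and timer well clear. Descending and gripping.

Emit:
arm_command(targets=[0, 0, 0, 1, -1, 40, -1, 0, 0, 0, 1, -1, 80, -1, 0, 0, 0, 1, -1, 110, -1, 0, 0, 0, 1, -1, 130, -1, 0, 0, 0, 1, -1, 145, -1, 0, 0, 0, 1, -1, 154, -1, 0, 0, 0, 1, -1, 154, -1, 0, 0, 0, 1, -1, 154, -1])

```text
time: 2.75
tool_pos: [0.452, 0.0363, 0.0672]
ee_rot: [3.141, -0.001, -0.001]
wrist_force: [0.3, 0.1, 0.3]
width: 0.0938
finger_force: 0.0
```

Emit:
arm_command(targets=[0, 0, 0, 0, 0, 0, 1, 0, 0, 0, 0, 0, 0, 1, 0, 0, 0, 0, 0, 0, 1, 0, 0, 0, 0, 0, 0, 1, 0, 0, 0, 0, 0, 0, 1, 0, 0, 0, 0, 0, 0, 1, 0, 0, 0, 0, 0, 0, 1, 0, 0, 0, 0, 0, 0, 1, 0, 0, 0, 0, 0, 0, 1, 0, 0, 0, 0, 0, 0, 1])

```text
time: 3.75
tool_pos: [0.4515, 0.0365, 0.0664]
ee_rot: [3.141, 0.0, -0.0]
wrist_force: [-0.5, 0.8, -0.4]
width: 0.0334
finger_force: 30.0
```

Gripped. Lifting gently and carrying over to the flask.

Emit:
arm_command(targets=[0, 0, 0, 0, 0, -10, 1, 0, 0, 0, 0, 0, -25, 1, 0, 0, 0, 0, 0, -50, 1, 0, 0, 0, 0, 0, -80, 1, 0, 0, 0, 0, 0, -115, 1, 0, 0, 0, 0, 0, -150, 1, 0, 0, 0, 0, 0, -180, 1, 0, 0, 0, 0, 0, -195, 1, 0, 0, 0, 0, 0, -200, 1, 0, 0, 0, 0, 0, -200, 1])

```text
time: 4.75
tool_pos: [0.4515, 0.0366, 0.2663]
ee_rot: [3.142, 0.0, -0.0]
wrist_force: [0.5, 0.6, -0.8]
width: 0.0333
finger_force: 30.0
```

Emit:
arm_command(targets=[0, 0, 0, 1, 10, 0, 1, 0, 0, 0, 3, 30, 0, 1, 0, 0, 0, 5, 60, 0, 1, 0, 0, 0, 8, 95, 0, 1, 0, 0, 0, 11, 130, 0, 1, 0, 0, 0, 14, 165, 0, 1, 0, 0, 0, 17, 200, 0, 1, 0, 0, 0, 20, 235, 0, 1, 0, 0, 0, 23, 265, 0, 1, 0, 0, 0, 26, 295, 0, 1, 0, 0, 0, 28, 315, 0, 1, 0, 0, 0, 28, 325, 0, 1, 0, 0, 0, 28, 327, 0, 1, 0, 0, 0, 28, 327, 0, 1, 0, 0, 0, 28, 327, 0, 1, 0, 0, 0, 28, 327, 0, 1])

```text
time: 6.35
tool_pos: [0.4797, -0.2894, 0.267]
ee_rot: [3.141, -0.001, 0.001]
wrist_force: [-0.3, -0.2, -1.1]
width: 0.0336
finger_force: 30.0
```

```bash
python3 - <<'E'
from h import *
W,s=wrist("w2"); circ(W,.48,-.291,.025,.145,.16); circ(W,.48,-.291,.03,.11,.16);circ(W,.48,-.291,.025,.18,.35)
W=pts(robot.snapshot("top")); circ(W,.48,-.291,.025,.145,.16)
E
```

```text
6.35 [ 0.4797 -0.2894  0.267 ] [ 3.1413e+00 -7.0000e-04  1.4000e-03] 0.033601626868394
676 [ 0.4806 -0.2913] 0.018 mean [ 0.4808 -0.2914  0.1512] [ 0.4628 -0.3085  0.1451] [ 0.4983 -0.2738  0.1538]
1095 [ 0.4806 -0.2914] 0.018 mean [ 0.4811 -0.2915  0.1424] [ 0.4628 -0.3085  0.11  ] [ 0.4983 -0.2738  0.1538]
7374 [ 0.4842 -0.291 ] 0.024 mean [ 0.4843 -0.291   0.3021] [ 0.4627 -0.3146  0.2649] [ 0.4965 -0.2674  0.3499]
3 [ 0.4703 -0.3031] 0.0039 mean [ 0.4703 -0.3031  0.148 ] [ 0.4676 -0.3057  0.1475] [ 0.4731 -0.3005  0.1489]
```

View pics/w2.png

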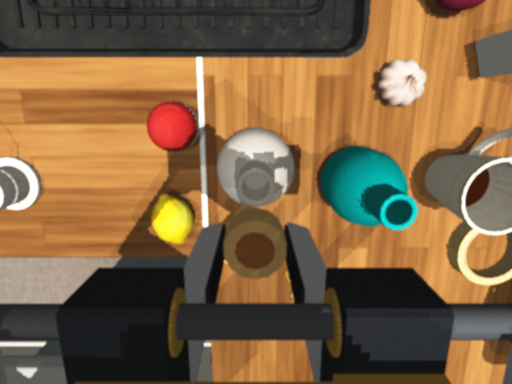

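The view shows the stopper held at (253,243) above the flask's mouth at (257,183). I'll lower to just above the rim and check alignment.

Emit:
arm_command(targets=[0, 0, 0, 1, 2, 10, 1, 0, 0, 0, 1, 2, 25, 1, 0, 0, 0, 1, 2, 45, 1, 0, 0, 0, 1, 2, 60, 1, 0, 0, 0, 1, 2, 70, 1, 0, 0, 0, 1, 2, 70, 1, 0, 0, 0, 1, 2, 70, 1, 0, 0, 0, 1, 2, 70, 1])

```text
time: 7.25
tool_pos: [0.4809, -0.2928, 0.1976]
ee_rot: [3.14, -0.002, -0.0]
wrist_force: [-0.1, -1.0, -0.5]
width: 0.0335
finger_force: 30.0
```

```bash
python3 - <<'E'
from h import *
W,s=wrist("w3"); circ(W,.48,-.291,.025,.145,.16)
h=cv2.cvtColor(s["color"],cv2.COLOR_RGB2HSV)
m=(h[...,1]>70)&(abs(W[...,0]-.48)<.024)&(abs(W[...,1]+.291)<.022)&(W[...,2]>.18)&(W[...,2]<.26)
q=W[m]; print(len(q))
for z in np.arange(.19,.23,.004):
    k=q[abs(q[:,2]-z)<.002]; k=k[abs(k[:,1]+.291)<.006]
    if len(k): print(round(z,3),len(k),np.percentile(k[:,0],[2,50,98]).round(4))
t=q[q[:,2]>np.percentile(q[:,2],90)-.004]; print("top",cv2.minEnclosingCircle(t[:,:2].astype(np.float32)),t.mean(0))
E
```

```text
7.25 [ 0.4809 -0.2928  0.1976] [ 3.1402e+00 -1.7000e-03 -1.0000e-04] 0.03351229562949246
635 [ 0.481  -0.2915] 0.0178 mean [ 0.4896 -0.2906  0.1512] [ 0.4727 -0.3089  0.1451] [ 0.4982 -0.274   0.1543]
3906
0.194 1 [0.4964 0.4964 0.4964]
0.198 35 [0.4949 0.497  0.4976]
0.202 52 [0.4948 0.4968 0.4974]
0.206 45 [0.4947 0.4967 0.4977]
0.21 56 [0.4946 0.4969 0.4977]
0.214 58 [0.4945 0.4968 0.4977]
0.218 1308 [0.4657 0.4821 0.4965]
0.222 5 [0.4777 0.4798 0.4854]
top ((0.4804982542991638, -0.29420357942581177), 0.018885361030697823) [ 0.48140641 -0.29431819  0.21925935]
```

View pics/w3.png

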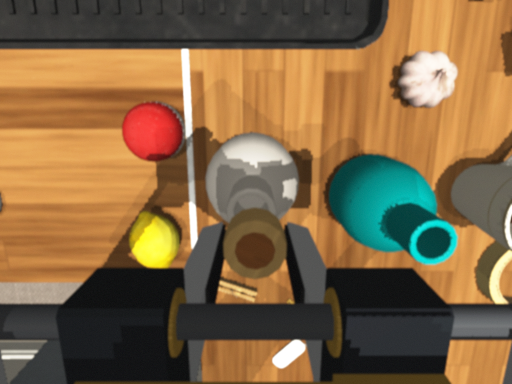

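Stopper is over the mouth (head front at the right depth, about 2 mm off in y). Correcting and inserting.

Emit:
arm_command(targets=[0, 0, 0, 0, -2, 0, 1, 0, 0, 0, 0, -2, 4, 1, 0, 0, 0, 0, -2, 8, 1, 0, 0, 0, 0, -2, 12, 1, 0, 0, 0, 0, -2, 16, 1, 0, 0, 0, 0, -2, 20, 1, 0, 0, 0, 0, -2, 23, 1, 0, 0, 0, 0, -2, 26, 1, 0, 0, 0, 0, -2, 29, 1, 0, 0, 0, 0, -2, 31, 1, 0, 0, 0, 0, -2, 33, 1, 0, 0, 0, 0, -2, 33, 1])

```text
time: 8.5
tool_pos: [0.4803, -0.2903, 0.1631]
ee_rot: [-3.141, 0.0, -0.0]
wrist_force: [0.8, 0.1, -0.6]
width: 0.0334
finger_force: 30.0
```

Emit:
arm_command(targets=[0, 0, 0, 0, 0, 2, 1, 0, 0, 0, 0, 0, 4, 1, 0, 0, 0, 0, 0, 6, 1, 0, 0, 0, 0, 0, 8, 1, 0, 0, 0, 0, 0, 8, 1, 0, 0, 0, 0, 0, 8, 1])

```text
time: 9.1
tool_pos: [0.4805, -0.2904, 0.1555]
ee_rot: [3.142, -0.0, -0.0]
wrist_force: [-0.1, -0.8, -0.1]
width: 0.0334
finger_force: 30.0
```

No contact force, so the plug is in. One more millimetre, then release and rise.

Emit:
arm_command(targets=[0, 0, 0, 0, 0, 1, 1, 0, 0, 0, 0, 0, 1, 1, 0, 0, 0, 0, 0, 1, -1, 0, 0, 0, 0, 0, 1, -1, 0, 0, 0, 0, 0, 1, -1, 0, 0, 0, 0, 0, 1, -1, 0, 0, 0, 0, 0, 1, -1, 0, 0, 0, 0, 0, 1, -1, 0, 0, 0, 0, 0, 1, -1, 0, 0, 0, 0, 0, 1, -1, 0, 0, 0, 0, 0, 1, -1, 0, 0, 0, 0, 0, 1, -1])

```text
time: 10.3
tool_pos: [0.4804, -0.2904, 0.1545]
ee_rot: [3.142, 0.0, -0.0]
wrist_force: [-0.1, 0.5, 0.5]
width: 0.0944
finger_force: 0.0
```

Emit:
arm_command(targets=[0, 0, 0, 0, 0, -20, -1, 0, 0, 0, 0, 0, -50, -1, 0, 0, 0, 0, 0, -75, -1, 0, 0, 0, 0, 0, -80, -1, 0, 0, 0, 0, 0, -80, -1, 0, 0, 0, 0, 0, -80, -1])

```text
time: 10.9
tool_pos: [0.48, -0.2901, 0.2328]
ee_rot: [-3.14, 0.002, -0.0]
wrist_force: [-0.8, 0.1, -0.1]
width: 0.0939
finger_force: 0.0
```

```bash
python3 - <<'E'
from h import *
W,s=wrist("w4"); circ(W,.48,-.291,.025,.165,.19); circ(W,.48,-.291,.025,.11,.146);circ(W,.48,-.291,.06,.02,.05)
E
```

```text
10.9 [ 0.48   -0.2901  0.2328] [-3.1402e+00  2.0000e-03 -1.0000e-04] 0.09391997088136306
1617 [ 0.4801 -0.2918] 0.017 mean [ 0.4816 -0.2918  0.1756] [ 0.4637 -0.3082  0.1651] [ 0.497  -0.2752  0.1783]
267 [ 0.4862 -0.2907] 0.017 mean [ 0.4952 -0.2914  0.1292] [ 0.4838 -0.3075  0.11  ] [ 0.4983 -0.274   0.146 ]
88 [ 0.5093 -0.2894] 0.0354 mean [ 0.5224 -0.2905  0.0361] [ 0.5072 -0.3247  0.0202] [ 0.5262 -0.2542  0.0499]
```

View pics/w4.png

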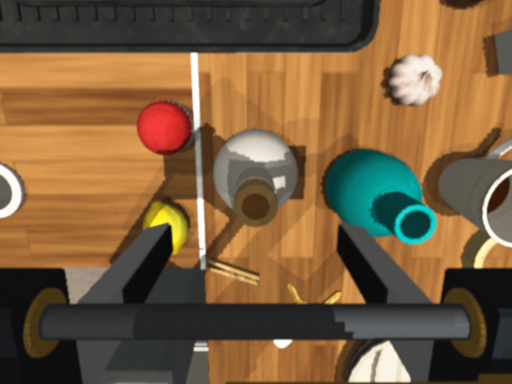

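The stopper sits home at (257,203): head top is at about 0.175 m and concentric with the flask. Going down to the neck.

Emit:
arm_command(targets=[0, 0, 0, 0, 1, 30, -1, 0, 0, 0, 0, 1, 60, -1, 0, 0, 0, 0, 1, 85, -1, 0, 0, 0, 0, 1, 105, -1, 0, 0, 0, 0, 1, 118, -1, 0, 0, 0, 0, 1, 122, -1, 0, 0, 0, 0, 1, 122, -1, 0, 0, 0, 0, 1, 122, -1])

```text
time: 11.75
tool_pos: [0.481, -0.2918, 0.1136]
ee_rot: [3.14, -0.002, -0.0]
wrist_force: [-0.5, -0.7, 0.7]
width: 0.0939
finger_force: 0.0
```

Emit:
arm_command(targets=[0, 0, 0, 0, 0, 0, 1, 0, 0, 0, 0, 0, 0, 1, 0, 0, 0, 0, 0, 0, 1, 0, 0, 0, 0, 0, 0, 1, 0, 0, 0, 0, 0, 0, 1, 0, 0, 0, 0, 0, 0, 1, 0, 0, 0, 0, 0, 0, 1, 0, 0, 0, 0, 0, 0, 1, 0, 0, 0, 0, 0, 0, 1, 0, 0, 0, 0, 0, 0, 1])

```text
time: 12.75
tool_pos: [0.4804, -0.2909, 0.1124]
ee_rot: [-3.141, 0.0, 0.0]
wrist_force: [-1.3, 3.1, 0.5]
width: 0.0363
finger_force: 30.0
```

Neck gripped (36.3 mm). Lifting 100 mm and holding for over 3 s.

Emit:
arm_command(targets=[0, 0, 0, 0, 0, -2, 1, 0, 0, 0, 0, 0, -6, 1, 0, 0, 0, 0, 0, -12, 1, 0, 0, 0, 0, 0, -20, 1, 0, 0, 0, 0, 0, -30, 1, 0, 0, 0, 0, 0, -40, 1, 0, 0, 0, 0, 0, -50, 1, 0, 0, 0, 0, 0, -60, 1, 0, 0, 0, 0, 0, -70, 1, 0, 0, 0, 0, 0, -80, 1, 0, 0, 0, 0, 0, -88, 1, 0, 0, 0, 0, 0, -94, 1, 0, 0, 0, 0, 0, -98, 1, 0, 0, 0, 0, 0, -100, 1, 0, 0, 0, 0, 0, -100, 1, 0, 0, 0, 0, 0, -100, 1])

```text
time: 14.35
tool_pos: [0.4803, -0.2913, 0.212]
ee_rot: [-3.141, 0.001, -0.0]
wrist_force: [0.2, 0.2, -5.4]
width: 0.0361
finger_force: 30.0
```

Emit:
arm_command(targets=[0, 0, 0, 0, 0, 0, 1, 0, 0, 0, 0, 0, 0, 1, 0, 0, 0, 0, 0, 0, 1, 0, 0, 0, 0, 0, 0, 1, 0, 0, 0, 0, 0, 0, 1, 0, 0, 0, 0, 0, 0, 1, 0, 0, 0, 0, 0, 0, 1, 0, 0, 0, 0, 0, 0, 1, 0, 0, 0, 0, 0, 0, 1, 0, 0, 0, 0, 0, 0, 1, 0, 0, 0, 0, 0, 0, 1, 0, 0, 0, 0, 0, 0, 1, 0, 0, 0, 0, 0, 0, 1, 0, 0, 0, 0, 0, 0, 1, 0, 0, 0, 0, 0, 0, 1, 0, 0, 0, 0, 0, 0, 1, 0, 0, 0, 0, 0, 0, 1, 0, 0, 0, 0, 0, 0, 1, 0, 0, 0, 0, 0, 0, 1, 0, 0, 0, 0, 0, 0, 1])

```text
time: 16.35
tool_pos: [0.4805, -0.2915, 0.2125]
ee_rot: [3.141, -0.0, -0.0]
wrist_force: [-0.5, 0.1, -5.2]
width: 0.0363
finger_force: 30.0
```

Emit:
arm_command(targets=[0, 0, 0, 0, 0, 0, 1, 0, 0, 0, 0, 0, 0, 1, 0, 0, 0, 0, 0, 0, 1, 0, 0, 0, 0, 0, 0, 1, 0, 0, 0, 0, 0, 0, 1, 0, 0, 0, 0, 0, 0, 1, 0, 0, 0, 0, 0, 0, 1, 0, 0, 0, 0, 0, 0, 1, 0, 0, 0, 0, 0, 0, 1, 0, 0, 0, 0, 0, 0, 1, 0, 0, 0, 0, 0, 0, 1, 0, 0, 0, 0, 0, 0, 1, 0, 0, 0, 0, 0, 0, 1, 0, 0, 0, 0, 0, 0, 1, 0, 0, 0, 0, 0, 0, 1])

```text
time: 17.85
tool_pos: [0.4805, -0.2914, 0.2125]
ee_rot: [3.141, -0.0, -0.0]
wrist_force: [-0.5, -0.4, -5.4]
width: 0.0358
finger_force: 30.0
```

```bash
python3 - <<'E'
from h import *
W,s=wrist("w5"); circ(W,.48,-.291,.025,.265,.29)
E
```

```text
17.85 [ 0.4805 -0.2914  0.2125] [ 3.1415e+00 -0.0000e+00 -1.0000e-04] 0.035769545289639854
5415 [ 0.4812 -0.291 ] 0.0246 mean [ 0.4874 -0.2919  0.2758] [ 0.4693 -0.3142  0.265 ] [ 0.4979 -0.2678  0.29  ]
```

View pics/w5.png

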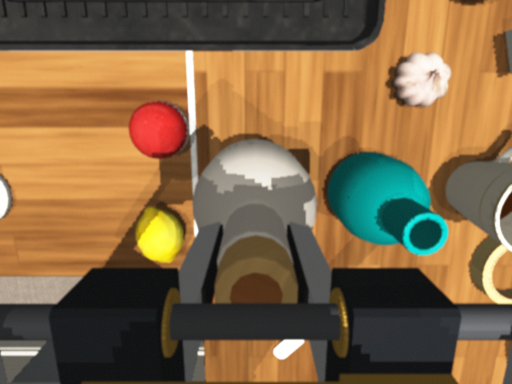

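The picture shows the flask held upright by its neck at (255,235), with the stopper home at (256,275). The lemon, timer and garlic have not moved.

```bash
python3 -c "
from bench import robot
print(robot.close_job())"
```

```text
the job is handed in; nothing more can be done
None
```

The job is handed in: the stopper is home in the white flask, which is held upright by its neck about 10 cm up after a 3.5 s still hold, with lemon, timer and garlic untouched; the simulator returned no verdict.

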